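Hang the blue sample board on the free hook of the sample carousel

TASK

In the upholstery workshop, turn the sample carousel by its orange knob until its one empty hook points at the red mark on the base. Then take the blue sample board out of the wooden rack and hang it by its hole on that hook, and let go, leaving it hanging still over the red mark.

Things in the scene. Friction and masses are not known exactly. Their poses are not given: they have to be found in the camera images.
- carousel (a joint): Angle of the carousel on its fixed round base: a turret with four hooks at 90 degrees, three carrying cream, rust and grey boards fixed to it. 0 = empty hook points at the base's red pointer; grows counterclockwise from above. Starts at 0.5 to 1.3 rad, so turn it clockwise. Stays where left; turning takes about 0.15 N m.
- knob (a point): Centre of the orange bar knob on top of the carousel, on its vertical axis, 228 mm above the table, turning with it. Bar 16 mm thick (its x), 60 mm long (y), 34 mm high, top at 245 mm: grasp from above across x. Its -x points along the empty hook. The carried boards stand 90 mm from the axis and reach 209 mm high.
- free_hook (a point): Hanging point on top of the empty hook's bar, 90 mm out from the carousel's axis, 169 mm above the table. -x points outward along the hook, z up; turns with the carousel. Hook: level steel bar 8 mm thick ending in an upturned tip, outermost 120 mm from the axis, top of tip 181 mm high.
- blue_center (a point): Centre of the loose blue board: upright plate 12 thick (x), 90 wide (y), 150 mm high, 0.08-0.17 kg, faces alike. Hole along x: 40 wide, 11 below to 35 mm above this centre; 40 mm solid above it, to grip across x. Stands in a rack slot 22 deep, centre 81 mm above the table; like green and mustard boards parallel to it, 80 mm apart. Hung: centre 35 mm below the hanging point.
Not all that is in view belongs to the job. What is shaped like the part that bears blue_center but pink is not meant.

How it is judged:
On the way, in this order (a step that is already met when the one before it is completed fails the run):
1. the empty hook has been turned to the red mark, within 11 degrees, the blue board still in the rack (value of joint carousel between -0.2 and 0.2 rad and height (world z) of blue_center below 0.1 m), for 0.3 s.
2. the blue board is on the hook (horizontal distance between blue_center and free_hook below 0.04 m and height (world z) of blue_center between 0.115 and 0.15 m), for 0.3 s.
At the end, for the whole second after the job is handed in: The blue board hangs on the carousel's once-empty hook: its centre within 40 mm sideways of the hanging point and 115 to 150 mm above the table, upright within 23 degrees and at rest, with that hook still within 17 degrees of the red mark (all of step 2 and angle between blue_center's own z axis and vertical below 0.4 rad and value of joint carousel between -0.3 and 0.3 rad and linear speed of blue below 0.04 m/s); the robot touches nothing.
It also fails if it takes over 58 s, if anything falls off the work surface, if the arm or the gripper's body presses on something with over 40 N, if the wrist force passes 120 N, or if a joint passes its speed limit or range.

ROBOT

A 6-joint arm with a two-finger parallel gripper is mounted at the origin on the work surface. World frame = base frame: x ahead of the robot, y to its left, z up, the work surface at z = 0. Lengths are in m, angles in rad, forces in N, time in s.
With the tool pointing down it reaches from about 0.375 to 0.9 m from the base axis. Payload 3.1 kg.
Tool frame: the origin (TCP) lies at the very end of the fingers, on their centre line; the grasp point (between the pads) lies 19 mm behind it (manip.hold_point_z is the distance from the TCP to the grasp point, in m); y points along the fingers, z is the direction in which the jaws open and shut, and the axes are right-handed (so a half turn about y gives the same grasp; the last joint's range is limited). The gripper opens to 85 mm and grips with 20 to 120 N. Pads are 22 mm wide; open, the fingers measure 114 mm over their backs; the gripper's body (76 mm by 85 mm) begins 54 mm behind the grasp point. The pads swing forward as they close: fully open they stand 13 mm farther back than shut.
Start: joints at [-0.178, 0.527, 1.433, -0, 1.181, -0.178], TCP at [0.625, 0, 0.231] pointing down, gripper open.
Joint ranges: [-3.08, 3.08], [-0.75, 2.2], [0.22, 2.44], [-1.43, 4.57], [0, 2.65], [-2.85, 2.85]. Speed limits (rad/s): [2.79, 2.79, 3.14, 3.14, 3.14, 3.14].

INTERFACE

Orientations are given as a unit quaternion [x, y, z, w].
In Python, from station import manip, eyes, workorder gives the robot as it stands. The module is installed in compiled form; this text tells all that it offers.
- The arm moves only by the shell command python3 -m jog 'ROWS' [OPENING] [FORCE]. ROWS is JSON, a list of rows, each a list of 2 entries, a list of its own where there are three numbers: the shift along the tool's x, y, z in cm, then the turn about the tool's y in rad. A call has 1 to 20 rows; each row is the pose to reach, as a shift and turn from the pose commanded when the call began, along the tool's axes at that moment; what a row does not reach only later rows make up. A row lasts 1/12 s, in which the tool goes at most 41.7 mm and 7.16 degrees, less where a joint would pass 70% of its speed; a pose out of reach is approached as far as the arm can. A call with a gripper value outside its range is refused whole. OPENING is the finger opening in cm, from 0 to 8.54, set as the call begins (- or left out, the last holds). The fingers move at their own pace and stop on an object; FORCE is the grip in N (left out, the last holds). Time passes only in rows, so rows that repeat a pose let the fingers close. It gives the time, the measured TCP pose, the force and the opening at its end, in the units of the state.
- manip.sense(): the state, without advancing time (a new reading comes with each control period).
- eyes.snapshot(name): name is "scene" or "side" or "wrist"; returns a dict with "frame" (480x640x3 uint8, red, green, blue), "vfov" (degrees; the focal length in pixels is half the picture's height over the tangent of half this angle, whatever the lens; pixels are square), "cx", "cy" (the principal point, pixels), "rvec" (rotation vector, rad) and "tvec" (3), from world to camera coordinates, as OpenCV has them. Camera axes: x right, y down, z forward; pixel columns grow to the right and rows downward; lengths in m; the calibration is good to about 2 mm. A picture is of the moment at which its call begins. There is no depth.
- workorder.sign_off(): hands the job in, once; it reports no verdict.
The state is a dict: "t": time; "q": joint angles; "qd": joint speeds; "tau": joint torques, N m; "tcp_pos": TCP position; "tool_rot": TCP orientation; "force": force on the tool from outside, world axes, zero at the start; "ft_torque": the same for the moment, N m; "finger_gap": opening from 0.0 (shut) to 1.0 (fully open).
Only numpy, scipy, OpenCV 4.12 (cv2) and the standard library are available. Lean on these libraries where they do the work, as an engineer would, in place of code of your own. Each camera call takes 0.05 s, during which the arm holds its last target. There are 200 camera calls.

## Working session

There is one attempt and no reset: what is moved stays moved. The work goes in short steps, Python scripts to look and compute and a shell command to move; the robot and the scene stay as the last step left them, time stands still between calls to the robot, and variables do not carry over. Pictures are saved under pics/ and viewed, about 8 in all and at most 12, crops included, and the job is handed in when it is done.

```bash
mkdir -p pics
cat > h.py <<'E'
import numpy as np, cv2
from scipy.spatial.transform import Rotation as R
from station import manip, eyes, workorder
def snap(n,f=None):
    s=eyes.snapshot(n)
    if f: cv2.imwrite('pics/'+f,cv2.cvtColor(s['frame'],cv2.COLOR_RGB2BGR))
    F=240/np.tan(np.radians(s['vfov'])/2)
    s['K']=np.array([[F,0,s['cx']],[0,F,s['cy']],[0,0,1.]])
    s['R']=cv2.Rodrigues(np.array(s['rvec'],float))[0]; s['T']=np.array(s['tvec'],float).ravel()
    return s
def ray(s,u,v,z):
    d=s['R'].T@np.linalg.inv(s['K'])@[u,v,1]; o=-s['R'].T@s['T']
    return o+d*(z-o[2])/d[2]
def proj(s,p):
    c=s['R']@np.array(p,float)+s['T']; c=s['K']@c; return c[:2]/c[2]
def st():
    s=manip.sense(); r=R.from_quat(s['tool_rot']).as_matrix()
    print('t',s['t'],'tcp',np.round(s['tcp_pos'],4),'F',np.round(s['force'],1),'gap',s['finger_gap'],'q',np.round(s['q'],3)); print(np.round(r,3)); return s,r
E
python3 - <<'E'
from h import *
st(); a=snap('scene','s1.png'); b=snap('side','d1.png'); c=snap('wrist','w1.png')
for s in (a,b,c): print(np.round(-s['R'].T@s['T'],3), s['vfov'])
E
```

```text
t 0.0 tcp [6.243e-01 2.000e-04 2.303e-01] F [ 0.4 -0.1 -0.8] gap 0.9996590811683841 q [-0.178  0.528  1.434 -0.     1.181 -0.179]
[[ 0.    -0.002  1.   ]
 [-1.     0.     0.   ]
 [-0.    -1.    -0.002]]
[ 1.263 -0.085  0.648] 57.33379391261389
[1.321 0.201 0.847] 45.52117498616984
[0.625 0.082 0.374] 66.59107773710971
```

View pics/s1.png

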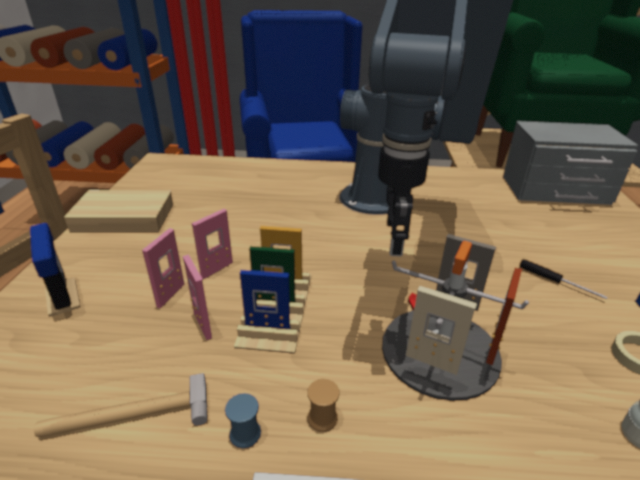

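View pics/d1.png

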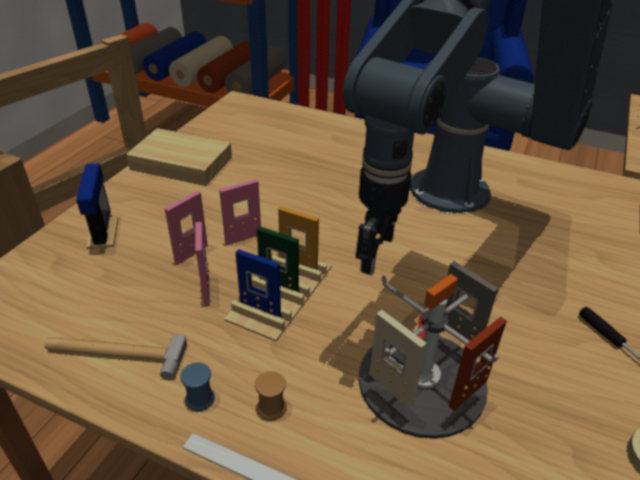

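Scene view: carousel with its knob at (462,257), empty hook tip at (395,265), red mark at (413,300), and the blue board in the rack at (266,300). The side view shows the knob at (440,292), the tip at (386,280) and the blue board at (259,283). A separate blue object far left isn't in the rack.

```bash
cat > m.py <<'E'
from h import *
def mask(s,lo,hi,box):
    h=cv2.cvtColor(s['frame'],cv2.COLOR_RGB2HSV); m=cv2.inRange(h,lo,hi); o=np.zeros_like(m); x0,y0,x1,y1=box; o[y0:y1,x0:x1]=m[y0:y1,x0:x1]
    n,l,stt,c=cv2.connectedComponentsWithStats(o); i=1+np.argmax(stt[1:,4]); return (l==i).astype(np.uint8),c[i],stt[i]
def tri(a,pa,b,pb):
    P=[s['K']@np.c_[s['R'],s['T']] for s in (a,b)]
    X=cv2.triangulatePoints(P[0],P[1],np.array(pa,float).reshape(2,1),np.array(pb,float).reshape(2,1)).ravel(); return X[:3]/X[3]
E
python3 - <<'E'
from m import *
a=snap('scene'); b=snap('side')
def quad(m):
    c=max(cv2.findContours(m,cv2.RETR_EXTERNAL,cv2.CHAIN_APPROX_NONE)[0],key=cv2.contourArea); h=cv2.convexHull(c)
    for e in np.arange(1,15,.5):
        q=cv2.approxPolyDP(h,e,True)
        if len(q)<=4: break
    q=q.reshape(-1,2); return q
ob=[((8,170,120),(18,255,255))]
ma,ca,sa=mask(a,(6,170,130),(18,255,255),(430,230,490,290)); mb,cb,sb=mask(b,(6,170,130),(18,255,255),(415,265,470,320))
print('knob',ca,sa,cb,sb,tri(a,ca,b,cb))
print(quad(ma).tolist(),quad(mb).tolist())
ra,cra,s1=mask(a,(0,190,120),(5,255,255),(395,280,440,320)); rb,crb,s2=mask(b,(0,190,120),(5,255,255),(405,310,440,345))
print('red',cra,s1,crb,s2, ray(a,*cra,.012),ray(b,*crb,.012))
ba,cba,s1=mask(a,(105,150,40),(125,255,255),(230,255,300,340)); bb,cbb,s2=mask(b,(105,150,40),(125,255,255),(225,240,290,320))
print('blue',s1,s2); qa,qb=quad(ba),quad(bb); print(qa.tolist(),qb.tolist())
# order corners TL TR BR BL
def od(q): 
    q=q[np.argsort(q[:,0])]; l=q[:2][np.argsort(q[:2,1])]; r=q[2:][np.argsort(q[2:,1])]; return [l[0],r[0],r[1],l[1]]
for p,q in zip(od(qa),od(qb)): print(np.round(tri(a,p,b,q),4), np.round(ray(a,*p,.156),4),np.round(ray(b,*q,.156),4))
print('tip',tri(a,(395,265),b,(386,280)))
for n,s,bx in (('a',a,(230,210,540,400)),('b',b,(220,200,520,430))):
    x0,y0,x1,y1=bx; im=cv2.resize(s['frame'][y0:y1,x0:x1],None,fx=2.5,fy=2.5,interpolation=cv2.INTER_CUBIC); cv2.imwrite(f'pics/c{n}.png',im[:,:,::-1])
E
```

```text
knob [462.96774194 250.82795699] [456 242  15  19 186] [441.62962963 284.35390947] [428 275  29  20 243] [0.64624167 0.11375582 0.24139032]
[[469, 243], [465, 258], [456, 258], [462, 242]] [[456, 278], [435, 294], [428, 291], [449, 275]]
red [411.89361702 299.61702128] [409 295   6  12  47] [421.66666667 334.6       ] [419 332   5   5  15] [0.50740666 0.07260388 0.012     ] [0.54661543 0.08303582 0.012     ]
blue [ 241  270   48   57 1612] [ 237  251   42   64 1224]
[[242, 272], [288, 273], [288, 326], [246, 322]] [[238, 251], [278, 264], [277, 314], [241, 300]]
[ 0.6279 -0.2691  0.1567] [ 0.6277 -0.269   0.156 ] [ 0.6268 -0.2699  0.156 ]
[ 0.6306 -0.183   0.1603] [ 0.623  -0.1846  0.156 ] [ 0.6272 -0.1848  0.156 ]
[ 0.6376 -0.1854  0.0352] [ 0.7598 -0.166   0.156 ] [ 0.74   -0.1275  0.156 ]
[ 0.6333 -0.2694  0.0343] [ 0.7564 -0.2337  0.156 ] [ 0.7373 -0.1982  0.156 ]
tip [0.59580527 0.01217071 0.16822558]
```

View pics/ca.png

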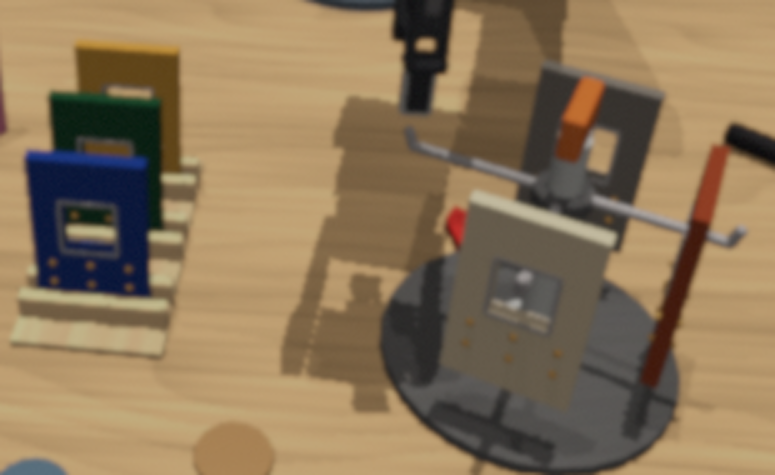

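View pics/cb.png

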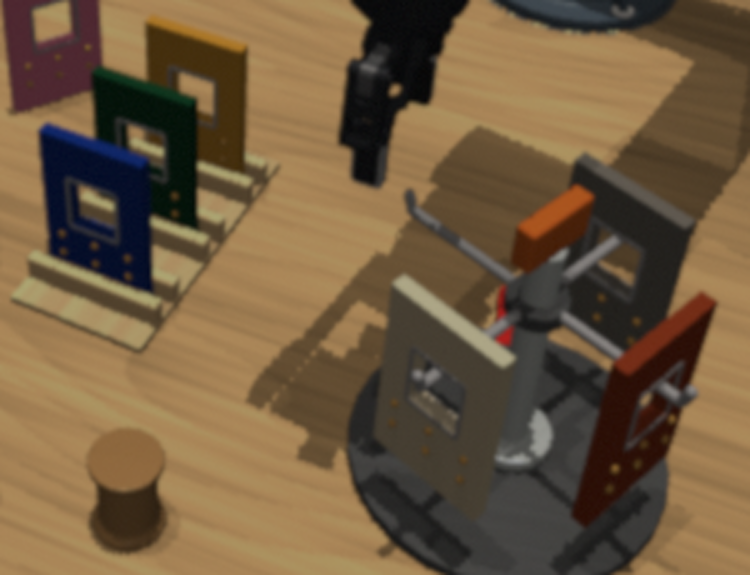

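Crops: the red mark seems to be a small raised pointer on the base's robot side, at scene (413,301) and side (422,336). It is partly hidden by the cream board and the post. The knob's top face is clear in both views.

Run:
```python
from m import *
a=snap('scene'); b=snap('side')
for s,q in ((a,[[469, 243], [465, 258], [456, 258], [462, 242]]),(b,[[456, 278], [435, 294], [428, 291], [449, 275]])):
    P=np.array([ray(s,*p,.245) for p in q]); print(np.round(P[:,:2],4).tolist(),P.mean(0))
for s,bx,nm in ((a,(395,280,430,320),'a'),(b,(405,305,440,350),'b')):
    h=cv2.cvtColor(s['frame'],cv2.COLOR_RGB2HSV); m=(((h[...,0]<6)|(h[...,0]>172))&(h[...,1]>150)&(h[...,2]>70)).astype(np.uint8)*255
    o=np.zeros_like(m);x0,y0,x1,y1=bx;o[y0:y1,x0:x1]=m[y0:y1,x0:x1]
    ys,xs=np.nonzero(o); print(nm,xs.min(),xs.max(),ys.min(),ys.max(),len(xs))
    for z in (0,.02,.04,.06): print(z,[np.round(ray(s,xs[i],ys[i],z)[:2],3).tolist() for i in (ys.argmin(),ys.argmax())])
print('tip z.181',ray(a,230+409/2.5,210+130/2.5,.181),ray(b,220+410/2.5,200+193/2.5,.181))
```

```text
[[0.6278, 0.1271], [0.6734, 0.1112], [0.6748, 0.0965], [0.6258, 0.1157]] [0.65043795 0.11261092 0.245     ]
[[0.6258, 0.1306], [0.675, 0.1107], [0.6732, 0.0993], [0.6237, 0.1189]] [0.64939933 0.11484605 0.245     ]
a 409 415 294 307 73
0 [[0.473, 0.076], [0.518, 0.076]]
0.02 [[0.498, 0.071], [0.541, 0.071]]
0.04 [[0.522, 0.066], [0.564, 0.066]]
0.06 [[0.547, 0.061], [0.587, 0.061]]
b 419 424 315 337 60
0 [[0.485, 0.065], [0.542, 0.082]]
0.02 [[0.504, 0.068], [0.561, 0.085]]
0.04 [[0.524, 0.071], [0.579, 0.088]]
0.06 [[0.544, 0.074], [0.597, 0.09]]
tip z.181 [0.60517367 0.00776    0.181     ] [0.60381829 0.01007904 0.181     ]
```

View pics/w1.png

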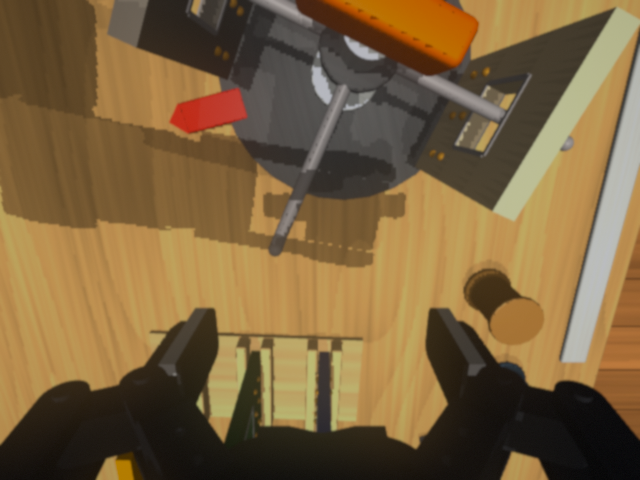

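The wrist view shows the red pointer well: its tip is at (170,120) and its wide end is centred at (242,104). The empty hook's tip is at (277,247), the orange knob is at the top, and the rack is at the bottom between the fingers.

Run:
```python
from m import *
w=snap('wrist')
ax=np.array([.650,.1135])
for z in (.0,.008,.015):
  for p in ((170,120),(242,104)):
    P=ray(w,*p,z)[:2]; d=P-ax; print(z,np.round(P,4),np.hypot(*d),np.degrees(np.arctan2(d[1],d[0])))
P=ray(w,277,247,.175)[:2]; d=P-ax; print('tip',P,np.hypot(*d),np.degrees(np.arctan2(d[1],d[0])))
```

```text
0.0 [0.4771 0.0759] 0.1769560030667709 -167.74499491792884
0.0 [0.5484 0.0906] 0.10420092080264365 -167.2853354594559
0.008 [0.4802 0.0761] 0.1738378866104117 -167.56548480807388
0.008 [0.55   0.0904] 0.1026429692390541 -166.98429532191696
0.015 [0.483  0.0762] 0.17111098229992017 -167.403048072604
0.015 [0.5514 0.0902] 0.1012821530353061 -166.713294436561
tip [0.59905753 0.00845853] 0.11674264629377835 -115.87221996298194
```

```bash
python3 -m jog '[[[0,-4,0],-0.12],[[-3,-5,1],-0.24],[[-6,-5,2],-0.36],[[-9,-5,2.5],-0.48],[[-11.35,-5,2.5],-0.6],[[-11.35,-5,2.5],-0.72],[[-11.35,-5,2.5],-0.84],[[-11.35,-5,2.5],-0.96],[[-11.35,-5,2.5],-1.08],[[-11.35,-5,2.5],-1.166],[[-11.35,-5,2.5],-1.166],[[-11.35,-5,2.5],-1.166],[[-11.35,-5,2.5],-1.166]]' 4.5 30
python3 - <<'E'
from m import *
st(); w=snap('wrist','w2.png')
E
```

```text
t: 1.48
tcp_pos: [0.6499, 0.1135, 0.2813]
tool_rot: [-0.693, 0.143, -0.143, 0.693]
force: [0.5, -0.4, 0.9]
finger_gap: 0.526
t 1.4833 tcp [0.6499 0.1135 0.2813] F [ 0.5 -0.4  0.9] gap 0.5261442439383277 q [ 0.004  0.529  1.281  0.     1.331 -1.16 ]
[[ 0.918 -0.     0.396]
 [-0.396  0.     0.918]
 [-0.    -1.     0.   ]]
```

View pics/w2.png

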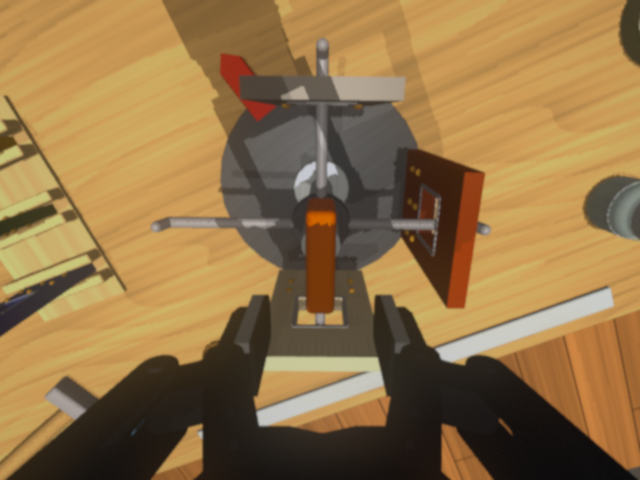

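The knob at (320,260) stands square between the open fingers. Next: go down and grip.

```bash
python3 -m jog '[[[0,2,0],0],[[0,4,0],0],[[0,5.5,0],0],[[0,6.4,0],0],[[0,6.4,0],0],[[0,6.4,0],0]]' && python3 -m jog '[[[0,0,0],0],[[0,0,0],0],[[0,0,0],0],[[0,0,0],0],[[0,0,0],0],[[0,0,0],0],[[0,0,0],0]]' 0.5 50
```

```text
t: 2.03
tcp_pos: [0.6501, 0.1135, 0.2172]
tool_rot: [0.693, -0.142, 0.142, -0.693]
force: [-1.4, 0.7, -0.0]
finger_gap: 0.525
t: 2.62
tcp_pos: [0.6504, 0.1124, 0.2189]
tool_rot: [0.693, -0.141, 0.143, -0.692]
force: [-1.9, -3.7, 6.0]
finger_gap: 0.174
```

```bash
python3 -m jog '[[[0,0,0],0.08],[[0,0,0],0.16],[[0,0,0],0.24],[[0,0,0],0.32],[[0,0,0],0.4],[[0,0,0],0.48],[[0,0,0],0.56],[[0,0,0],0.64],[[0,0,0],0.72],[[0,0,0],0.8],[[0,0,0],0.88],[[0,0,0],0.94],[[0,0,0],0.94],[[0,0,0],0.94],[[0,0,0],0.94],[[0,0,0],0.94]]'
python3 - <<'E'
from m import *
st(); w=snap('wrist','w3.png')
E
```

```text
t: 3.95
tcp_pos: [0.6458, 0.1087, 0.2189]
tool_rot: [0.558, -0.441, 0.44, -0.549]
force: [-13.9, -14.3, 12.0]
finger_gap: 0.174
t 3.95 tcp [0.6458 0.1087 0.2189] F [-13.9 -14.3  12. ] gap 0.17397309445260872 q [ 0.     0.586  1.357 -0.009  1.208 -0.222]
[[ 0.224 -0.009  0.975]
 [-0.975 -0.009  0.224]
 [ 0.006 -1.    -0.011]]
```

View pics/w3.png

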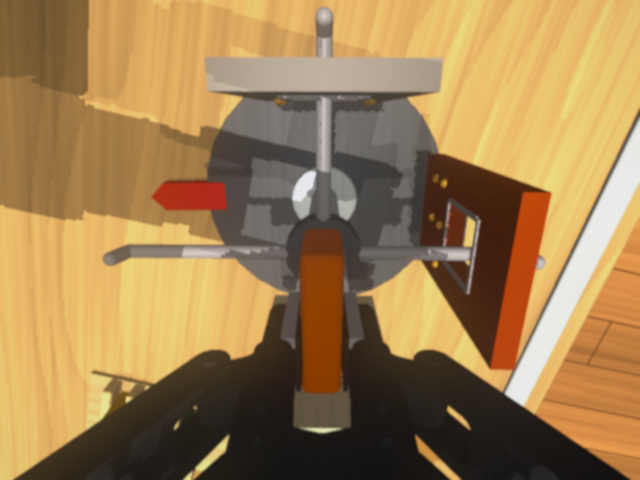

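The hook bar at row 253 lies parallel to the red pointer at row 195, so the hook is aligned. Next: release and rise.

```bash
python3 -m jog '[[[0,0,0],0.94],[[0,0,0],0],[[0,0,0],0],[[0,0,0],0],[[0,0,0],0]]' 3 >/dev/null; python3 -c "
from h import *;st()"
```

```text
t 4.4167 tcp [0.6501 0.114  0.2172] F [0.7 0.3 0.5] gap 0.35083291043721 q [ 4.000e-03  5.900e-01  1.353e+00  1.000e-03  1.198e+00 -2.200e-01]
[[ 0.223  0.     0.975]
 [-0.975  0.001  0.223]
 [-0.001 -1.     0.   ]]
```

```bash
python3 -m jog '[[[0,-3,0],0],[[0,-6,0],0],[[0,-9,0],0],[[4,-11,-1.1],0.05],[[8,-11,-2.2],0.1],[[12,-11,-3.3],0.15],[[16,-11,-4.4],0.2],[[20,-11,-5.5],0.225],[[24,-11,-6.6],0.225],[[28,-11,-7.7],0.225],[[32,-11,-8.8],0.225],[[36,-11,-9.9],0.225],[[40,-11,-11],0.225],[[41,-11,-11.4],0.225],[[41,-11,-11.4],0.225],[[41,-11,-11.4],0.225],[[41,-11,-11.4],0.225],[[41,-11,-11.4],0.225]]' 5 >/dev/null
python3 - <<'E'
from m import *
st(); w=snap('wrist','w4.png');a=snap('scene','s4.png'); b=snap('side','d4.png')
cat=np.hstack([a['frame'][210:400,350:560],b['frame'][220:410,340:550]])
cv2.imwrite('pics/cat4.png',cv2.resize(np.vstack([cv2.resize(w['frame'],(420,315)),cat]),None,fx=1.15,fy=1.15)[:,:,::-1])
E
```

```text
t 5.9167 tcp [ 0.6312 -0.3093  0.3275] F [-0.1 -0.1  0.3] gap 0.5874583290833989 q [-6.140e-01  5.630e-01  1.094e+00  1.000e-03  1.485e+00 -6.180e-01]
[[ 0.003  0.     1.   ]
 [-1.     0.001  0.003]
 [-0.001 -1.     0.   ]]
```

View pics/cat4.png

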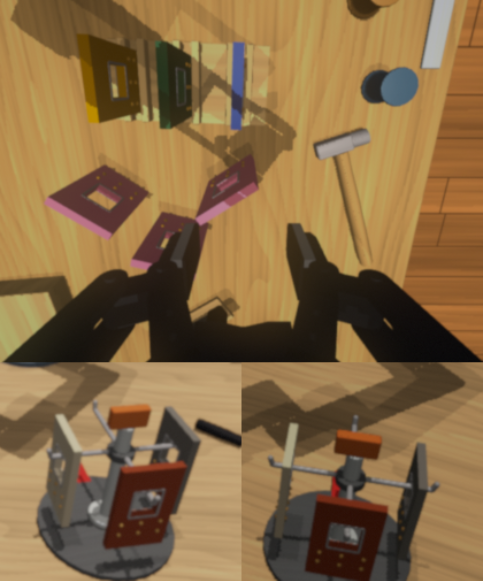

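Top panel: the blue board is seen edge-on at about (317,112) in the full frame. The hook in the lower panels points back toward the red mark. Next: measure both.

Run:
```python
from m import *
a,b,w=snap('scene'),snap('side'),snap('wrist')
for s,bx in ((a,(420,230,500,300)),(b,(400,260,480,330))):
    m,c,t=mask(s,(6,170,130),(18,255,255),bx); cn=max(cv2.findContours(m,0,1)[0],key=cv2.contourArea).reshape(-1,2)
    P=np.array([ray(s,*p,.245)[:2] for p in cn],np.float32)*1000; print('knob',t,cv2.minAreaRect(P))
h=cv2.cvtColor(w['frame'],cv2.COLOR_RGB2HSV)
m,c,t=mask(w,(105,120,60),(130,255,255),(280,30,350,190)); print('blue',c,t)
cn=max(cv2.findContours(m,0,1)[0],key=cv2.contourArea).reshape(-1,2)
P=np.array([ray(w,*p,.156)[:2] for p in cn],np.float32)*1000; print(cv2.minAreaRect(P), P.min(0),P.max(0))
```

```text
knob [446 247  35   8 185] ((651.938720703125, 112.2007827758789), (15.833733558654785, 57.44921112060547), 13.166960716247559)
knob [423 279  39  12 254] ((648.7922973632812, 114.23053741455078), (15.34890365600586, 58.121212005615234), 12.389962196350098)
blue [312.3411215  157.27570093] [308 144  11  25 214]
((623.9716186523438, -262.8099670410156), (19.912765502929688, 8.44447135925293), 89.42070770263672) [ 619.65704 -272.75772] [ 628.21326 -252.81987]
```

Run:
```python
from m import *
w=snap('wrist'); h=cv2.cvtColor(w['frame'],cv2.COLOR_RGB2HSV)
for v in (70,100,150): print(v,h[v,300:330].tolist())
m,c,t=mask(w,(105,90,30),(135,255,255),(280,30,350,190)); print('blue',c,t)
cn=max(cv2.findContours(m,0,1)[0],key=cv2.contourArea).reshape(-1,2)
P=np.array([ray(w,*p,.156)[:2] for p in cn],np.float32)*1000; print(cv2.minAreaRect(P), P.min(0),P.max(0))
```

```text
70 [[18, 128, 172], [19, 124, 177], [21, 118, 183], [22, 116, 185], [22, 116, 185], [22, 116, 185], [21, 113, 183], [20, 86, 169], [163, 17, 135], [117, 78, 143], [115, 111, 147], [115, 115, 148], [116, 115, 148], [115, 116, 147], [115, 116, 149], [115, 115, 148], [115, 115, 148], [115, 115, 148], [115, 115, 148], [115, 115, 148], [115, 114, 148], [115, 109, 147], [119, 74, 141], [167, 27, 133], [15, 90, 158], [18, 120, 160], [20, 123, 164], [21, 118, 177], [22, 116, 184], [22, 115, 186]]
100 [[20, 121, 152], [21, 115, 169], [22, 115, 182], [22, 114, 185], [22, 114, 186], [22, 111, 183], [20, 87, 170], [176, 13, 136], [117, 77, 143], [115, 111, 147], [115, 118, 149], [114, 120, 149], [114, 120, 149], [115, 118, 149], [115, 118, 149], [114, 119, 150], [114, 120, 149], [114, 120, 149], [114, 118, 149], [115, 117, 150], [115, 117, 148], [116, 102, 137], [122, 56, 114], [6, 41, 100], [16, 104, 110], [17, 121, 118], [17, 125, 124], [19, 121, 141], [21, 118, 168], [21, 115, 184]]
150 [[21, 117, 175], [22, 116, 184], [22, 116, 185], [22, 117, 186], [22, 111, 183], [19, 82, 167], [139, 21, 131], [117, 95, 140], [115, 121, 143], [115, 124, 144], [115, 125, 143], [115, 123, 143], [114, 125, 143], [115, 127, 143], [115, 124, 142], [114, 125, 141], [115, 125, 141], [115, 123, 141], [115, 117, 135], [118, 85, 117], [155, 30, 92], [15, 93, 104], [17, 122, 115], [20, 121, 137], [22, 117, 166], [22, 116, 182], [22, 117, 186], [22, 117, 186], [22, 117, 186], [22, 117, 185]]
blue [315.13429523  89.65371809] [308  55  15  74 901]
((625.7686767578125, -212.89065551757812), (54.52495574951172, 10.603504180908203), 88.15955352783203) [ 620.0046  -240.24469] [ 631.41547 -185.76955]
```

Carousel angle: the knob bar gives a hook bearing of -167.2° against -167.4° for the mark, so it is about 0. The blue board's top is at about (0.6255, -0.2285), with its normal about -1.8° from x.

```bash
python3 -m jog '[[[-3,2,-0.2],0.034],[[-6,4,-0.4],0.034],[[-8.1,7,-0.6],0.034],[[-8.1,10,-0.6],0.034],[[-8.1,13,-0.6],0.034],[[-8.1,15,-0.6],0.034],[[-8.1,17,-0.6],0.034],[[-8.1,18.5,-0.6],0.034],[[-8.1,19.8,-0.6],0.034],[[-8.1,19.8,-0.6],0.034],[[-8.1,19.8,-0.6],0.034]]' 4.5 30 && python3 -m jog '[[[0,0,0],0],[[0,0,0],0],[[0,0,0],0],[[0,0,0],0],[[0,0,0],0],[[0,0,0],0],[[0,0,0],0],[[0,0,0],0]]' 0.3 50; python3 -c "
from h import *;st();snap('side','d5.png')"
```

```text
t: 7.18
tcp_pos: [0.6245, -0.2305, 0.1289]
tool_rot: [-0.492, 0.509, -0.508, 0.492]
force: [-0.5, -0.4, 0.8]
finger_gap: 0.527
t: 7.85
tcp_pos: [0.6255, -0.2311, 0.1309]
tool_rot: [0.491, -0.507, 0.509, -0.492]
force: [-0.8, -0.6, 4.9]
finger_gap: 0.128
t 7.85 tcp [ 0.6255 -0.2311  0.1309] F [-0.8 -0.6  4.9] gap 0.12846964985647225 q [-0.521  0.697  1.407 -0.     1.034 -0.488]
[[-0.033  0.002  0.999]
 [-0.999 -0.002 -0.033]
 [ 0.001 -1.     0.002]]
```

```bash
python3 -m jog '[[[0,-1,0],0],[[0,-2.5,0],0],[[0,-5,0],0],[[0,-8,0],0],[[-2,-10,0],0],[[-5,-10,0],0],[[-8,-10,0],-0.03],[[-11,-10,-1],-0.06],[[-14,-10,-3],-0.1],[[-17,-10,-5],-0.13],[[-20,-10,-7],-0.17],[[-23,-10,-9],-0.2],[[-26,-10,-11],-0.24],[[-28.5,-10,-13],-0.255],[[-30.3,-10,-13.6],-0.255],[[-30.3,-10,-13.6],-0.255],[[-30.3,-10,-13.6],-0.255],[[-30.3,-10,-13.6],-0.255],[[-30.3,-10,-13.6],-0.255]]'
python3 - <<'E'
from m import *
st(); a=snap('scene');b=snap('side'); w=snap('wrist')
cat=np.hstack([a['frame'][160:400,340:540],b['frame'][160:400,320:520]])
cat=cv2.resize(cat,(800,480)); cv2.imwrite('pics/cat6.png',cat[:,:,::-1])
E
```

```text
t: 9.48
tcp_pos: [0.4996, 0.0758, 0.2294]
tool_rot: [-0.552, 0.442, -0.442, 0.552]
force: [-0.8, 0.9, -1.3]
finger_gap: 0.13
t 9.4833 tcp [0.4996 0.0758 0.2294] F [-0.8  0.9 -1.3] gap 0.12968992376356014 q [-0.071  0.37   1.731 -0.     1.04  -0.291]
[[ 0.219  0.001  0.976]
 [-0.976 -0.     0.219]
 [ 0.001 -1.     0.001]]
```

View pics/cat6.png

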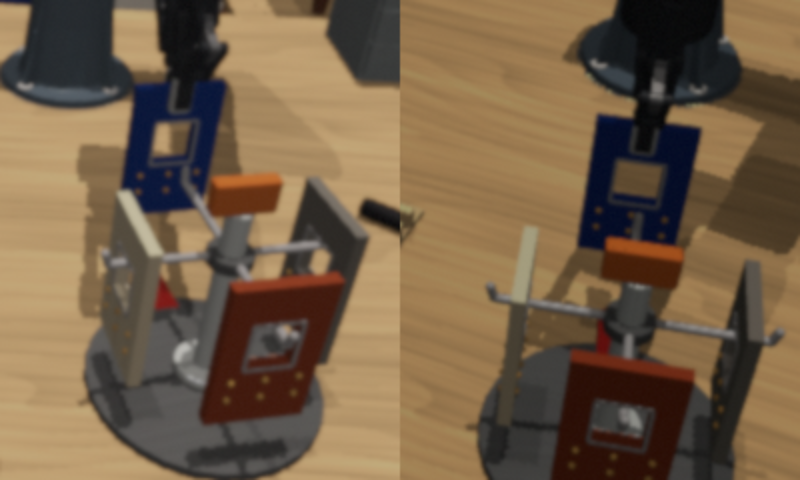

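The board hangs from the gripper beyond the hook tip. Its hole is centred at about scene (427,230) and side (438,251). Next: triangulate it.

Run:
```python
from m import *
a,b=snap('scene'),snap('side')
H=[]
for s,bx in ((a,(395,190,460,275)),(b,(400,205,480,295))):
    h=cv2.cvtColor(s['frame'],cv2.COLOR_RGB2HSV); m=((h[...,0]>104)&(h[...,0]<130)&(h[...,1]>110)).astype(np.uint8)
    o=np.zeros_like(m);x0,y0,x1,y1=bx;o[y0:y1,x0:x1]=m[y0:y1,x0:x1]
    cs,hi=cv2.findContours(o,cv2.RETR_CCOMP,cv2.CHAIN_APPROX_NONE)
    big=[c for c,q in zip(cs,hi[0]) if q[3]>=0 and cv2.contourArea(c)>60]
    out=max(cs,key=cv2.contourArea)
    print([ (cv2.contourArea(c),cv2.boundingRect(c)) for c in big],cv2.boundingRect(out))
    c=max(big,key=cv2.contourArea); M=cv2.moments(c); H.append((M['m10']/M['m00'],M['m01']/M['m00']))
X=tri(a,H[0],b,H[1]); print(H,'hole',X,'c z',X[2]-.012)
ax=np.array([.6502,.1133]); u=np.array([-.975,-.2215]); d=X[:2]-ax; print('r',d@u,'lat',d@[-u[1],u[0]])
print([proj(s,X) for s in (a,b)])
for s,p in ((a,(340+185/2,160+172/2)),(b,(320+236/2,160+215/2))): print('tip',proj(s,np.r_[ax+u*.118,.178]),'bar90',proj(s,np.r_[ax+u*.09,.169]))
```

```text
[] (402, 200, 50, 66)Traceback (most recent call last):
  File "<stdin>", line 11, in <module>
ValueError: max() iterable argument is empty
```

Run:
```python
from m import *
a,b=snap('scene'),snap('side')
A=lambda p:(340+p[0]/2,160+p[1]/2); B=lambda p:(320+(p[0]-400)/2,160+p[1]/2)
ax=np.array([.6502,.1133]); u=np.array([-.975,-.2215]); n=np.array([-u[1],u[0]])
for nm,p,q in (('hole',(174,141),(637,182)),('TL',(135,85),(598,116)),('TR',(226,82),(700,128)),('BL',(123,212),(579,245)),('BR',(207,210),(684,255))):
    X=tri(a,A(p),b,B(q)); d=X[:2]-ax; print(nm,np.round(X,4),'r %.4f lat %.4f'%(d@u,d@n))
for s in (a,b): print('tip',proj(s,np.r_[ax+u*.116,.181]))
print('tcp lat', (np.array([.4996,.0758])-ax)@n)
# tool-axes of u
```

```text
hole [0.5105 0.0787 0.1947] r 0.1439 lat 0.0028
TL [0.5069 0.0339 0.2519] r 0.1573 lat 0.0457
TR [0.4961 0.1206 0.2576] r 0.1487 lat -0.0412
BL [0.519  0.0378 0.1094] r 0.1447 lat 0.0446
BR [0.4798 0.1312 0.0966] r 0.1621 lat -0.0552
tip [432.31730718 243.86733556]
tip [438.22327811 267.01888148]
tcp lat 0.003204599999999988
```

```bash
python3 -m jog '[[[0,0.8,0],0],[[0,1.6,0],0],[[0,2.2,0],0],[[0,2.2,0],0],[[0,2.2,1],0],[[0,2.2,2],0],[[0,2.2,3],0],[[0,2.2,4],0],[[0,2.2,5],0],[[0,2.2,6],0],[[0,2.2,6.5],0],[[0,2.2,6.5],0],[[0,2.2,6.5],0],[[0,2.2,6.5],0]]'
python3 - <<'E'
from m import *
a=snap('scene');b=snap('side')
cat=np.hstack([a['frame'][160:400,340:540],b['frame'][160:400,320:520]])
cat=cv2.resize(cat,(800,480),interpolation=cv2.INTER_CUBIC); cv2.imwrite('pics/cat7.png',cat[:,:,::-1])
E
```

```text
t: 11.0
tcp_pos: [0.5614, 0.0911, 0.2071]
tool_rot: [0.553, -0.442, 0.441, -0.552]
force: [0.6, -0.3, -1.0]
finger_gap: 0.128
```

View pics/cat7.png

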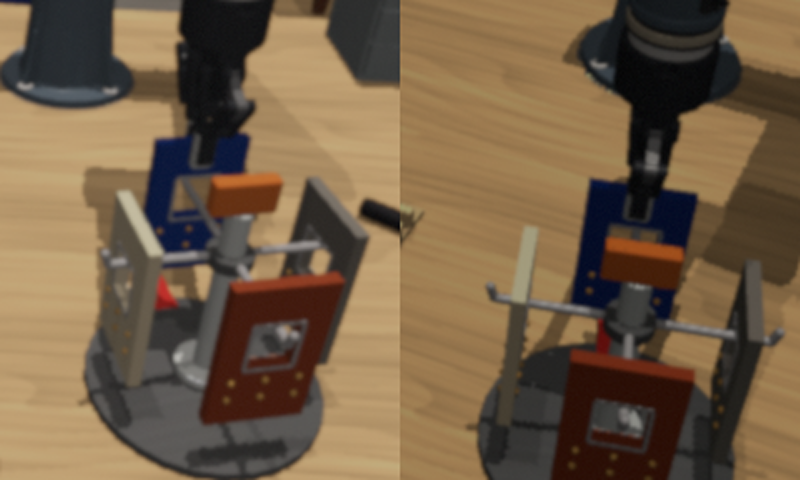

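The board is around the hook with no contact force, and the tip shows through the hole at (190,182). Next: lower.

```bash
python3 -m jog '[[[0,0.5,0],0],[[0,1,0],0],[[0,1.5,0],0],[[0,1.8,0],0],[[0,2.1,0],0],[[0,2.3,0],0],[[0,2.3,0],0],[[0,2.3,0],0]]'
```

```text
t: 11.77
tcp_pos: [0.5623, 0.091, 0.1843]
tool_rot: [-0.552, 0.442, -0.442, 0.552]
force: [-0.6, -1.4, -1.4]
finger_gap: 0.132
```

```bash
python3 -m jog '[[[0,0.1,0],0],[[0,0.2,0],0],[[0,0.2,0],0],[[0,0.2,0],0]]'
```

```text
t: 12.1
tcp_pos: [0.5625, 0.091, 0.1836]
tool_rot: [-0.552, 0.441, -0.442, 0.553]
force: [-1.9, -1.8, 5.2]
finger_gap: 0.127
```

It's resting on the hook (about 6 N up). Next: open a little and rise.

```bash
python3 -m jog '[[[0,0,0],0],[[0,-0.1,0],0],[[0,-0.1,0],0],[[0,-0.1,0],0],[[0,-0.1,0],0]]' 2.4 && python3 -m jog '[[[0,-0.5,0],0],[[0,-1,0],0],[[0,-2,0],0],[[0,-3.5,0],0],[[0,-5,0],0],[[0,-7,0],0],[[0,-10,0],0],[[0,-12,0],0],[[0,-12,-3],0],[[0,-12,-6],0],[[0,-12,-8],0],[[0,-12,-8],0],[[0,-12,-8],0],[[0,-12,-8],0],[[0,-12,-8],0],[[0,-12,-8],0]]'
python3 - <<'E'
from m import *
a=snap('scene');b=snap('side')
cat=np.hstack([a['frame'][160:400,340:540],b['frame'][160:400,320:520]])
cat=cv2.resize(cat,(800,480),interpolation=cv2.INTER_CUBIC); cv2.imwrite('pics/cat8.png',cat[:,:,::-1])
for s,bx in ((a,(420,230,500,300)),(b,(400,260,480,330))):
    m,c,t=mask(s,(6,170,130),(18,255,255),bx); cn=max(cv2.findContours(m,0,1)[0],key=cv2.contourArea).reshape(-1,2)
    print('knob',cv2.minAreaRect(np.array([ray(s,*p,.245)[:2] for p in cn],np.float32)*1000))
E
```

```text
t: 12.52
tcp_pos: [0.5622, 0.091, 0.1832]
tool_rot: [0.552, -0.442, 0.442, -0.552]
force: [0.4, 0.7, 0.2]
finger_gap: 0.281
t: 13.85
tcp_pos: [0.4853, 0.0735, 0.3034]
tool_rot: [-0.552, 0.441, -0.442, 0.553]
force: [-0.8, -0.4, -0.7]
finger_gap: 0.282
knob ((650.568359375, 112.15206909179688), (17.38020133972168, 56.932159423828125), 12.445152282714844)
knob ((649.2595825195312, 114.34187316894531), (13.264981269836426, 55.063682556152344), 12.739152908325195)
```

View pics/cat8.png

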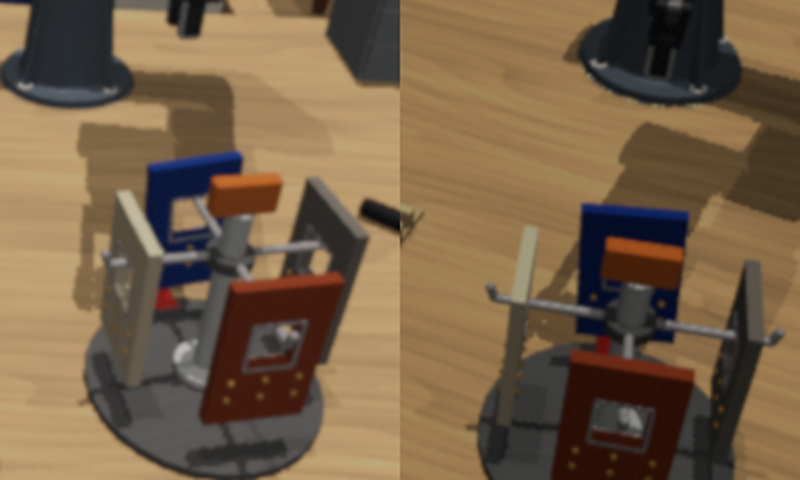

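The board hangs on the hook, with its top edge at scene crop (147-242, ~160). The carousel reads about 12.6°, so it's still aligned. Next: let it settle, check that it's still, and hand in.

```bash
python3 -m jog '[[[0,0,0],0],[[0,0,0],0],[[0,0,0],0],[[0,0,0],0],[[0,0,0],0],[[0,0,0],0],[[0,0,0],0],[[0,0,0],0],[[0,0,0],0],[[0,0,0],0],[[0,0,0],0],[[0,0,0],0],[[0,0,0],0],[[0,0,0],0],[[0,0,0],0],[[0,0,0],0],[[0,0,0],0],[[0,0,0],0],[[0,0,0],0],[[0,0,0],0]]'>/dev/null
python3 - <<'E'
from m import *
a=snap('scene'); b=snap('side'); a2=snap('scene')
d=cv2.absdiff(a['frame'],a2['frame'])[200:320,400:480]; print('diff',d.max(),d.mean())
A=lambda p:(340+p[0]/2,160+p[1]/2); B=lambda p:(320+(p[0]-400)/2,160+p[1]/2)
ax=np.array([.6502,.1133]); u=np.array([-.975,-.2215]); n=np.array([-u[1],u[0]])
for nm,p,q in (('TL',(147,165),(583,205)),('TR',(242,155),(688,212))):
    X=tri(a,A(p),b,B(q)); e=X[:2]-ax; print(nm,np.round(X,4),'r %.4f lat %.4f'%(e@u,e@n))
m,c,t=mask(a,(104,110,30),(130,255,255),(395,190,480,320)); print(t)
old=cv2.cvtColor(cv2.imread('pics/cat8.png'),cv2.COLOR_BGR2RGB); new=cv2.resize(a['frame'][160:400,340:540],(400,480),interpolation=cv2.INTER_CUBIC)
print('vs before',cv2.absdiff(old[:,:400],new)[80:330,120:300].mean())
E
```

```text
diff 8 0.5982986111111112
TL [0.5678 0.0457 0.2005] r 0.0954 lat 0.0477
TR [0.5565 0.1324 0.2138] r 0.0871 lat -0.0394
[414 236  46  50 897]
vs before 0.6083333333333333
```

```bash
python3 -c "
from h import *
print(workorder.sign_off()); st()"
```

```text
the job is handed in; nothing more can be done
None
the job is handed in; nothing more can be done
```

I turned the carousel about 54° clockwise by its knob, then hung the blue board on the empty hook. I let go, backed the arm off and handed the job in at about 16 s of the 58 s allowed. No verdict is reported at hand-in.

**Last checks:**
- **Carousel:** the knob shows the hook at about -167.4°, and the red mark is at about -167.4°.
- **Board position:** the centre is about 91 mm out from the axis, about 4 mm off to the side and about 132 mm high (134 mm expected). This comes from two top corners I marked by hand; their heights differed by 13 mm (0.2005 and 0.2138 m), so the height is only good to several mm.
- **Stillness:** pictures taken over 1.7 s apart showed no movement beyond noise.
- **Robot contact:** the gripper was clear, and the force reading was near zero after I backed off.

**Slips and disagreements:**
- **Knob release:** my release call began with a stray turn value. It moved the gripper for one short row as the fingers opened, but the hook still measured on the mark afterwards.
- **Knob turning:** the tool was pushed about 6 mm sideways while turning the knob, with up to about 23 N measured at the end, which is within limits.
- **Hole position:** automatic detection of the board's hole failed, so I used hand-marked corners to line it up.

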